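Find the loose inspection hatch over the waste pipe and push it open

ROBOT

A 6-joint arm with a two-finger parallel gripper is mounted at the origin on the work surface. World frame = base frame: x ahead of the robot, y to its left, z up, the work surface at z = 0. Lengths are in mm, angles in degrees, forces in N, time in s.
With the tool pointing down it reaches from about 300 to 875 mm from the base axis. Payload 4.2 kg.
Tool frame: the origin (TCP) lies at the very end of the fingers, on their centre line; the grasp point (between the pads) lies 19 mm behind it (bot.hold_point_z is the z of the grasp point in the tool frame, in mm); z points along the fingers, x is the direction in which the jaws open and shut, and the axes are right-handed (so a half turn about z gives the same grasp; the last joint's range is limited). The gripper opens to 85 mm and grips with 20 to 120 N. Pads are 22 mm wide; open, the fingers measure 114 mm over their backs; the gripper's body (76 mm by 85 mm) begins 54 mm behind the grasp point. The pads swing forward as they close: fully open they stand 13 mm farther back than shut.
Start: joints at [71.62, 18.312, 89.639, -0, 72.044, -1.146], TCP at [170.366, 549.2, 193.938] pointing down, gripper open.
Joint ranges: [-177.97, 177.97], [-48.28, 115.42], [12.27, 149.76], [-77.06, 257.06], [2.81, 150.46], [-146.56, 146.56]. Speed limits (degrees/s): [147.25, 147.25, 180, 180, 180, 180].

INTERFACE

Orientations are given as [roll, pitch, yaw] about the fixed x, y, z axes, in that order (R = Rz(yaw) Ry(pitch) Rx(roll)).
In Python, from station import bot gives the robot as it stands.
- The arm moves only by the shell command python3 -m creep 'ROWS' [FORCE]. ROWS is JSON, a list of rows, each a list of 7 numbers: the shift along the tool's x, y, z in cm, then the turn, a rotation vector about the tool's x, y, z in degrees, then the gripper's target within -1 to 1 (shut at 1, half-way at 0, fully open at -1). In form: [[tx, ty, tz, ax, ay, az, fingers], ...]. A call has 1 to 8 rows; each row is the pose to reach, as a shift and turn from the pose measured when the call began, along the tool's axes at that moment; what a row does not reach only later rows make up. A row lasts 1/10 s, in which the tool goes at most 50 mm and 8.59 degrees, less where a joint would pass 70% of its speed; a pose out of reach is approached as far as the arm can. A call with a gripper value outside its range is refused whole. The fingers move at their own pace and stop on an object; FORCE is the grip in N (left out, the last holds). Time passes only in rows, so rows that repeat a pose let the fingers close. It gives the time, the measured TCP pose, the force and the opening at its end, in the units of the state.
- bot.read_state(): the state, without advancing time (a new reading comes with each control period).
- bot.capture(name): name is "side" or "top" or "wrist"; returns a dict with "frame" (420x560x3 uint8, red, green, blue), "mtx" (3x3 intrinsics, pixels), "dist_coeffs" ([k1, k2, p1, p2, k3] as OpenCV has them; the pictures are not rectified), "pose" (4x4, takes a point from camera to world coordinates). Camera axes: x right, y down, z forward; pixel columns grow to the right and rows downward; lengths in mm; the calibration is good to about 2 mm. A picture is of the moment at which its call begins. There is no depth.
- bot.close_job(): hands the job in, once; it reports no verdict.
Trained networks look in the newest picture that a camera, given by its name, has taken for a name from the list of things; names that differ only in an ending like _2 or _b are one class to them, and where a whole thing is asked for, a point or a joint stands for the part that bears it (a point fixed in the world has none). Each returns a list of dicts, best first, with "confidence" (0 to 1); they miss things now and then, are a little off and sometimes report something else, mostly with a low value. They report only what shows in the picture. A call takes as long as a camera call.
- bot.find_in(camera, target): "at" ([x, y, z] in mm, in world coordinates, good to about 4 mm: the middle of the surface that is visible of it).
The state is a dict: "time_s": time; "q": joint angles; "dq": joint speeds; "tau": joint torques, N m; "ee_pos": TCP position; "orientation": TCP orientation; "contact_force": force on the tool from outside, world axes, zero at the start; "wrist_torque": the same for the moment, N m; "opening": finger opening in mm.
Only numpy, scipy, OpenCV 4.12 (cv2) and the standard library are available. Lean on these libraries where they do the work, as an engineer would, in place of code of your own. Each camera call takes 0.05 s, during which the arm holds its last target.

TASK

The boxed-in waste pipe on the counter has four identical white hatch panels, and only one of them is hung on a pivot; the other three are fixed. Press gently on the orange dots with the fingertips to find the panel that rocks, then push its dotted end down into the casing until the panel stands open at 45 degrees or more, and take the hand away. Lift nothing, and leave the mug, brush, bottle and jar where they are.

Things in the scene. Friction and masses are not known exactly. Their poses are not given: they have to be found in the camera images.
- casing: Grey casing over a waste pipe, fixed, 150 (x) by 460 (y) by 100 mm high, a grey pipe stub at each end. Origin: centre of its underside; x away from the robot (yaw within 0.3 rad), y left along the row, z up. Four white panels in aluminium frames, pitch 110 mm, all 8 mm thick, lie flush with its top; below them it is hollow 80 mm down. Frame openings 114 (x) by 94 mm.
- dot1 (a point): Centre of the 18 mm orange dot of panel 1 (the rightmost as seen from the robot, casing y = -165 mm) when flush, 100 mm above the counter; fixed to the casing, does not tilt. Axes as the casing's. The panel, 110 (x) by 90 mm (y), is centred 35 mm beyond the dot (+x); the dot is 20 mm from its end nearer the robot.
- dot2 (a point): Centre of the 18 mm orange dot of panel 2 (casing y = -55 mm) when flush, 100 mm above the counter; fixed to the casing, does not tilt. Axes as the casing's. The panel, 110 (x) by 90 mm (y), is centred 35 mm beyond the dot (+x); the dot is 20 mm from its end nearer the robot.
- dot3 (a point): Centre of the 18 mm orange dot of panel 3 (casing y = +55 mm) when flush, 100 mm above the counter; fixed to the casing, does not tilt. Axes as the casing's. The panel, 110 (x) by 90 mm (y), is centred 35 mm beyond the dot (+x); the dot is 20 mm from its end nearer the robot.
- dot4 (a point): Centre of the 18 mm orange dot of panel 4 (the leftmost, casing y = +165 mm) when flush, 100 mm above the counter; fixed to the casing, does not tilt. Axes as the casing's. The panel, 110 (x) by 90 mm (y), is centred 35 mm beyond the dot (+x); the dot is 20 mm from its end nearer the robot.
- hatch (a joint): Tilt (rad) of the one pivoted panel, any of the four: 0 flush, grows as the dotted end goes down; stops -0.05 and 1.15. Pivot line along casing y, 45 mm beyond the dot (+x), 4 mm below the top. 3 to 5 N on the dot moves it; it stays where left (friction, no spring). Fixed panels do not give. To open, follow the dot round the pivot: straight down, fingertips may slip off the end.
- mug: Blue mug, 72 mm across, 85 mm high, loose on the counter in front of the casing (robot's side). Origin: centre of its underside, z up. Bystander.
- brush: Flat brush with a wooden handle, 200 by 42 by 20 mm, lying on the counter in front of the casing (robot side), roughly along the row. Origin: middle of its underside. Bystander.
- detergent: Blue bottle with a white cap, 64 mm across, 170 mm high, loose on the counter behind the casing. Origin: centre of its underside, z up. Bystander.
- jar: Amber glass jar with a steel lid, 66 mm across, 85 mm high, loose on the counter behind the casing. Origin: centre of its underside, z up. Bystander.

How it is judged:
By the outcome, as a careful person would: the job done as asked, in the order asked, and still so for the second after the job is handed in, with the robot touching nothing.
It also fails if it takes over 48 s, if anything falls off the work surface, if the arm or the gripper's body presses on something with over 40 N, if the wrist force passes 120 N, or if a joint passes its speed limit or range.

## Working session

There is one attempt and no reset: what is moved stays moved. The work goes in short steps, Python scripts to look and compute and a shell command to move; the robot and the scene stay as the last step left them, time stands still between calls to the robot, and variables do not carry over. Pictures are saved under pics/ and viewed, and the job is handed in when it is done.

```bash
mkdir -p pics; python3 - <<'E'
from station import bot
import cv2
for c in ("top","side"):
    f=bot.capture(c); cv2.imwrite(f"pics/{c}0.png",f["frame"][:,:,::-1])
    for t in ("dot1","casing","mug","brush","detergent","jar"):
        print(c,t,[( [round(v) for v in d["at"]],round(d["confidence"],2)) for d in bot.find_in(c,t)])
s=bot.read_state(); print({k:s[k] for k in ("time_s","ee_pos","orientation","contact_force","opening")})
E
```

```text
top dot1 [([562, -32, 103], 0.66)]
top casing []
top mug [([411, 41, 3], 0.9), ([567, -30, 105], 0.38)]
top brush [([469, -143, 19], 0.69)]
top detergent [([719, 90, 112], 0.91)]
top jar [([774, -136, 84], 0.73), ([719, 93, 113], 0.4)]
side dot1 [([546, -167, 69], 0.86)]
side casing [([550, -166, 65], 0.63)]
side mug [([416, 19, 53], 0.89)]
side brush [([471, -157, 19], 0.89)]
side detergent [([719, 83, 101], 0.68)]
side jar [([769, -157, 82], 0.63)]
{'time_s': 0.7, 'ee_pos': array([170.37192432, 549.20814789, 193.960724  ]), 'orientation': array([-1.79999744e+02, -8.51089698e-03,  7.27652770e+01]), 'contact_force': array([ 0.1011726 , -0.46130178,  0.92704692]), 'opening': 85.17174945202724}
```

View pics/top0.png

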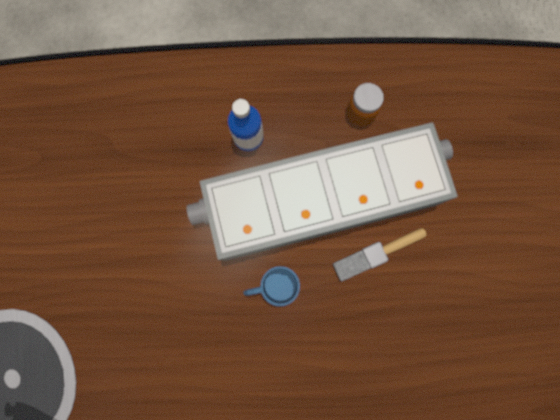

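View pics/side0.png

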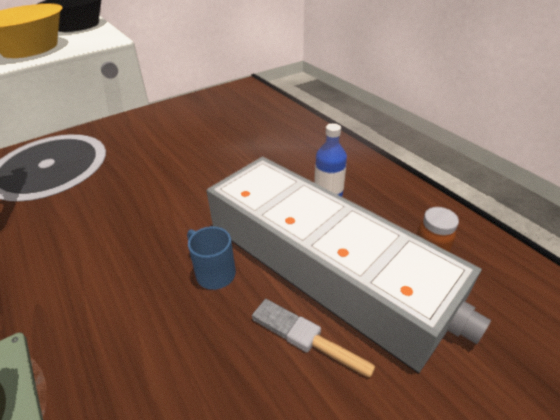

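The top view shows the four orange dots at about (247,229), (305,214), (363,199) and (419,185), left to right, which makes them dots 4 to 1. The mug is at (280,287), the brush at (380,253), the bottle at (245,127) and the jar at (368,100). Next I'll back-project the dots.

```bash
cat > h.py <<'E'
import numpy as np, cv2
from station import bot
def dots(cam):
    f=bot.capture(cam); im=f["frame"]; hsv=cv2.cvtColor(im,cv2.COLOR_RGB2HSV)
    m=cv2.inRange(hsv,(6,190,150),(16,255,255))
    n,l,st,c=cv2.connectedComponentsWithStats(m)
    out=[]
    for i in range(1,n):
        if st[i,4]<25 : continue
        p=cv2.undistortPoints(c[i].reshape(1,1,2),f["mtx"],np.array(f["dist_coeffs"]))[0,0]
        d=f["pose"][:3,:3]@np.array([*p,1]); o=f["pose"][:3,3]
        w=o+d*(100-o[2])/d[2]
        out.append((c[i].round(1),st[i,4],w.round(1)))
    return out
E
python3 - <<'E'
from h import *
for c in ("top","side"):
    for o in dots(c): print(c,o)
E
python3 - <<'E'
import cv2
for n,pts in (("top0",[(247,229),(419,185)]),("side0",[(290,221),(407,291)])):
    im=cv2.imread(f"pics/{n}.png");h=cv2.cvtColor(im,cv2.COLOR_BGR2HSV)
    for p in pts: print(n,h[p[1],p[0]])
E
sed -i 's/(6,190,150),(16,255,255)/(3,180,190),(20,255,255)/; s/<25/<12/' h.py
python3 - <<'E'
from h import *
for c in ("top","side"):
    for o in dots(c): print(c,o)
E
```

```text
top0 [ 15 172 217]
top0 [ 17 231 221]
side0 [ 11 180 243]
side0 [ 11 185 244]
top (array([418.6, 184.4]), np.int32(30), array([ 598.1, -224.8,  100. ]))
top (array([362.8, 198.9]), np.int32(34), array([ 573.5, -117.8,  100. ]))
top (array([305.4, 213.8]), np.int32(28), array([548.8, -11. , 100. ]))
side (array([45.1,  4.3]), np.int32(21), array([ 470.8, 2170.6,  100. ]))
side (array([15.8, 23.3]), np.int32(42), array([ 293.1, 1842.4,  100. ]))
side (array([342. , 251.8]), np.int32(12), array([ 573.5, -118.2,  100. ]))
side (array([406.2, 290.2]), np.int32(46), array([ 598.7, -226.3,  100. ]))
```

```bash
python3 -m creep '[[-32.8,47.2,5,0,0,-30.2,1],[-32.8,47.2,5,0,0,-30.2,1],[-32.8,47.2,5,0,0,-30.2,1],[-32.8,47.2,5,0,0,-30.2,1],[-32.8,47.2,5,0,0,-30.2,1],[-32.8,47.2,5,0,0,-30.2,1],[-32.8,47.2,5,0,0,-30.2,1],[-32.8,47.2,5,0,0,-30.2,1]]' 20
cat >> h.py <<'E'
from scipy.spatial.transform import Rotation as Ro
D={1:(598.2,-225.2),2:(573.6,-118),3:(549,-11.1),4:(524.3,96)}
def to(p,yaw=103.0,tilt=0):
    s=bot.read_state(); R=Ro.from_euler('xyz',s['orientation'],degrees=True)
    T=Ro.from_euler('xyz',[180,0,yaw],degrees=True)*Ro.from_rotvec([tilt,0,0],degrees=True)
    print(s['time_s'],'shift cm',(R.inv().apply(np.array(p)-s['ee_pos'])/10).round(2),'rot',(R.inv()*T).as_rotvec(degrees=True).round(1),'pos',s['ee_pos'].round(1),'rpy',s['orientation'].round(1),'F',s['contact_force'].round(1),'op',round(s['opening'],1))
E
python3 -c "
from h import *
to((*D[4],104))"
```

```text
time_s: 1.7
ee_pos: [411.9, 239.7, 160.1]
orientation: [179.9, -0.0, 103.0]
contact_force: [0.2, 1.0, -0.4]
opening: -0.0
1.7 shift cm [-16.53   7.73   5.62] rot [ 0.1 -0.  -0. ] pos [411.9 239.7 160.1] rpy [179.9  -0.  103. ] F [ 0.2  1.  -0.4] op -0.0
```

```bash
python3 -m creep '[[-16.5,7.7,4.6,0,0,0,1],[-16.5,7.7,4.6,0,0,0,1],[-16.5,7.7,4.6,0,0,0,1],[-16.5,7.7,4.6,0,0,0,1],[-16.5,7.7,5.2,0,0,0,1],[-16.5,7.7,5.2,0,0,0,1]]'
python3 -c "
from h import *
to((*D[4],100))
f=bot.capture('side');cv2.imwrite('pics/s1.png',f['frame'][:,:,::-1])"
```

```text
time_s: 2.3
ee_pos: [523.3, 95.7, 107.1]
orientation: [-179.9, -0.1, 102.9]
contact_force: [-0.8, 0.6, 0.2]
opening: 0.4
2.3 shift cm [0.01 0.1  0.71] rot [-0.1 -0.1 -0.1] pos [523.3  95.7 107.1] rpy [-1.799e+02 -1.000e-01  1.029e+02] F [-0.8  0.6  0.2] op 0.4
```

View pics/s1.png

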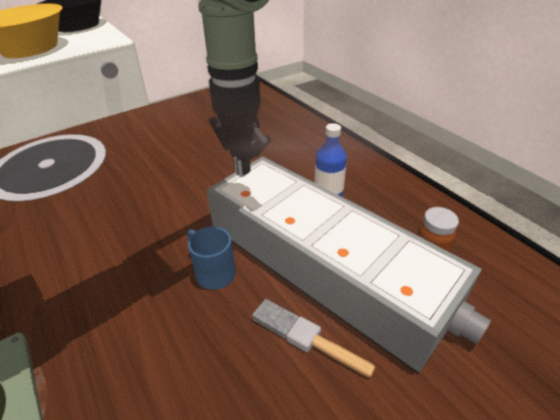

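```bash
python3 - <<'E'
from h import *
f=bot.capture('side');im=f['frame'][:,:,::-1]
K,dc,P=f['mtx'],np.array(f['dist_coeffs']),np.linalg.inv(f['pose'])
s=bot.read_state()
for p in (s['ee_pos'],(*D[4],100),(*D[3],100)):
    print(p,cv2.projectPoints(np.array(p,float).reshape(1,3),cv2.Rodrigues(P[:3,:3])[0],P[:3,3],K,dc)[0].ravel())
cv2.imwrite('pics/s2.png',cv2.resize(im[120:240,190:340],None,fx=5,fy=5))
E
```

```text
[523.31681135  96.99705442 108.21080899] [243.51909839 189.68166423]
(524.3, 96, 100) [244.60976818 193.26711038]
(549, -11.1, 100) [289.10598649 219.98771577]
```

View pics/s2.png

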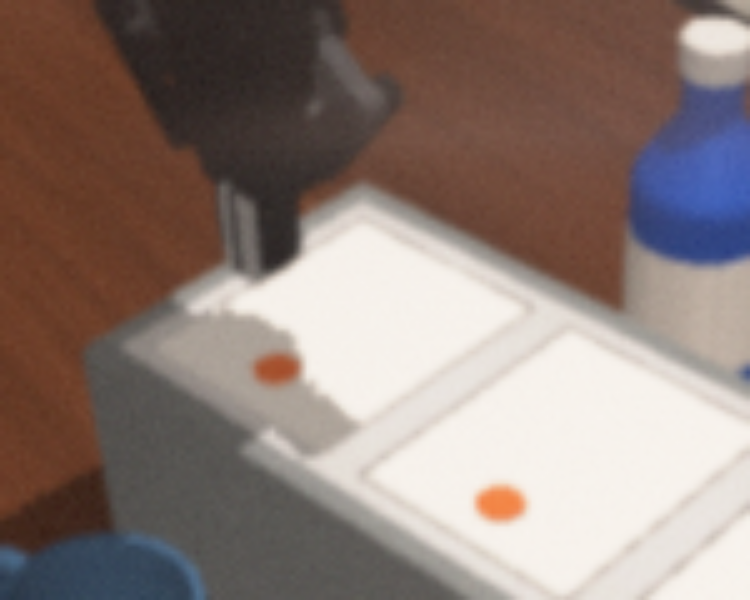

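```bash
python3 - <<'E'
from h import *
f=bot.capture('top');im=f['frame'][:,:,::-1]
K,dc,P=f['mtx'],np.array(f['dist_coeffs']),np.linalg.inv(f['pose'])
s=bot.read_state()
for p in (s['ee_pos'],(*D[4],100),(*D[3],100)):
    print(p,cv2.projectPoints(np.array(p,float).reshape(1,3),cv2.Rodrigues(P[:3,:3])[0],P[:3,3],K,dc)[0].ravel())
cv2.imwrite('pics/t2.png',cv2.resize(im[140:280,180:330],None,fx=4,fy=4))
g=bot.capture('wrist');cv2.imwrite('pics/w2.png',g['frame'][:,:,::-1])
E
```

```text
[523.45657215  97.28379314 108.57189461] [246.02499688 228.70651359]
(524.3, 96, 100) [247.14217153 228.68502442]
(549, -11.1, 100) [305.46899327 213.68573743]
```

View pics/t2.png

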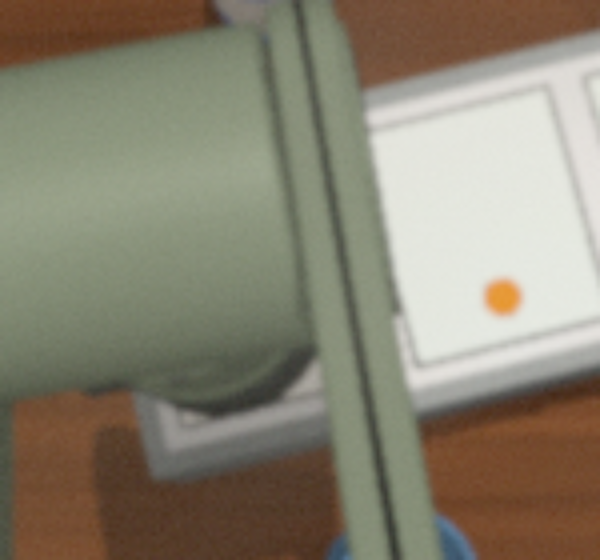

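View pics/w2.png

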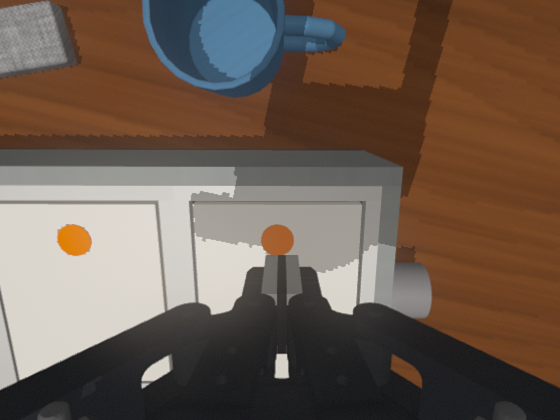

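```bash
python3 - <<'E'
from h import *
f=bot.capture('wrist')
K,dc,P=f['mtx'],np.array(f['dist_coeffs']),np.linalg.inv(f['pose'])
s=bot.read_state()
print(f['pose'].round(2), s['time_s'])
R=Ro.from_euler('xyz',s['orientation'],degrees=True)
for p in (s['ee_pos'],s['ee_pos']+R.apply([0,0,-10]),s['ee_pos']+R.apply([0,0,-20]),s['ee_pos']+R.apply([0,0,-30]),(*D[4],100),(*D[3],100)):
    print(np.round(p,1),cv2.projectPoints(np.array(p,float).reshape(1,3),cv2.Rodrigues(P[:3,:3])[0],P[:3,3],K,dc)[0].ravel())
f=bot.capture('side')
K,dc,P=f['mtx'],np.array(f['dist_coeffs']),np.linalg.inv(f['pose'])
for d in range(0,50,10):
    p=s['ee_pos']+R.apply([0,0,-d])
    print(np.round(p,1),cv2.projectPoints(np.array(p,float).reshape(1,3),cv2.Rodrigues(P[:3,:3])[0],P[:3,3],K,dc)[0].ravel())
E
```

```text
[[-2.3000e-01  9.4000e-01  2.5000e-01  4.5990e+02]
 [ 9.7000e-01  2.2000e-01  6.0000e-02  8.3540e+01]
 [ 0.0000e+00  2.6000e-01 -9.7000e-01  2.8799e+02]
 [ 0.0000e+00  0.0000e+00  0.0000e+00  1.0000e+00]] 2.55
[523.6  97.4 108.8] [279.25784796 244.53034788]
[523.6  97.4 118.8] [279.16182442 251.43276011]
[523.6  97.4 128.8] [279.05488361 259.11810135]
[523.6  97.4 138.8] [278.93504532 267.72803656]
[524.3  96.  100. ] [276.49619746 239.59208152]
[549.  -11.1 100. ] [ 73.31428414 239.64333604]
[523.6  97.4 108.8] [243.5187532  189.26002982]
[523.6  97.4 118.8] [243.0696874  184.92083247]
[523.6  97.4 128.8] [242.61280952 180.50077269]
[523.6  97.4 138.8] [242.1479391  175.99779547]
[523.5  97.4 148.8] [241.67489132 171.40978565]
```

The images disagree with the readout. At TCP z of about 109, the fingertip appears roughly 25–35 mm higher than the projected TCP: side pixel (242,174) against (243.5,189). So I'll come down in small steps and go by force.

```bash
python3 -m creep '[[-0.15,0.05,0.3,0,0,0,1],[-0.15,0.05,0.6,0,0,0,1],[-0.15,0.05,0.8,0,0,0,1]]'
python3 -c "
from h import *
to((*D[4],100))"
```

```text
time_s: 2.9
ee_pos: [524.3, 96.2, 100.5]
orientation: [179.9, -0.0, 103.1]
contact_force: [-0.7, -0.3, -0.1]
opening: -0.4
2.9 shift cm [-0.02 -0.    0.05] rot [ 0.1 -0.   0.1] pos [524.3  96.2 100.5] rpy [179.9  -0.  103.1] F [-0.7 -0.3 -0.1] op -0.4
```

```bash
python3 -m creep '[[0,0,0.1,0,0,0,1],[0,0,0.2,0,0,0,1]]'
python3 -c "
from h import *
to((*D[4],100))
f=bot.capture('side');cv2.imwrite('pics/s3.png',cv2.resize(f['frame'][120:240,190:340,::-1],None,fx=5,fy=5))"
```

```text
time_s: 3.1
ee_pos: [524.2, 96.2, 98.3]
orientation: [179.9, -0.0, 103.1]
contact_force: [0.6, -0.4, -0.4]
opening: 0.2
3.1 shift cm [-0.02  0.01 -0.17] rot [ 0.1 -0.   0.1] pos [524.2  96.2  98.3] rpy [179.9  -0.  103.1] F [ 0.6 -0.4 -0.4] op 0.2
```

View pics/s3.png

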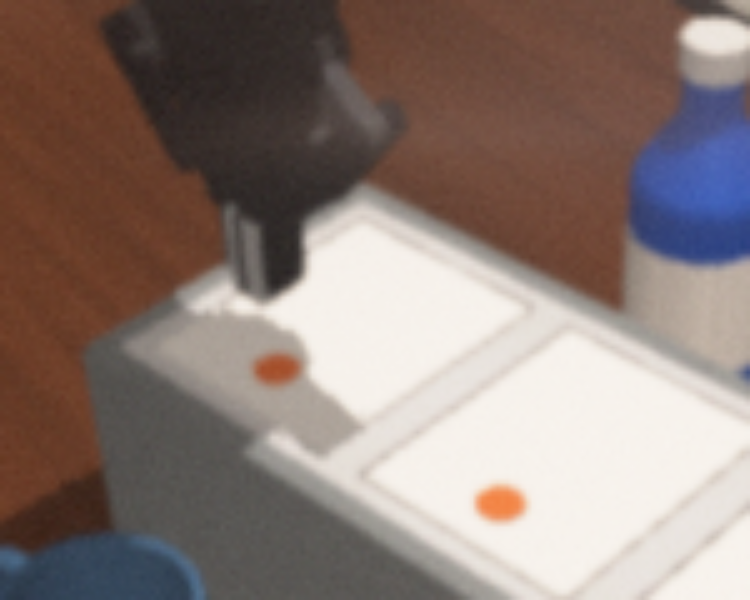

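The tip has moved with the arm but is still visibly above the panel, at zoomed (265,298) with the dot at (277,368). There's no contact force at z 98, so I'll continue down.

```bash
python3 -m creep '[[0,0,0.3,0,0,0,1],[0,0,0.6,0,0,0,1],[0,0,0.9,0,0,0,1],[0,0,1.2,0,0,0,1],[0,0,1.4,0,0,0,1]]'
python3 -c "
from h import *
to((*D[4],100))
f=bot.capture('side');cv2.imwrite('pics/s4.png',cv2.resize(f['frame'][120:240,190:340,::-1],None,fx=5,fy=5))"
```

```text
time_s: 3.65
ee_pos: [524.0, 96.1, 83.8]
orientation: [180.0, -0.0, 103.1]
contact_force: [0.3, 0.3, 0.4]
opening: -0.2
3.65 shift cm [-0.02  0.03 -1.62] rot [ 0.  -0.   0.1] pos [524.   96.1  83.8] rpy [180.   -0.  103.1] F [0.3 0.3 0.4] op -0.2
```

View pics/s4.png

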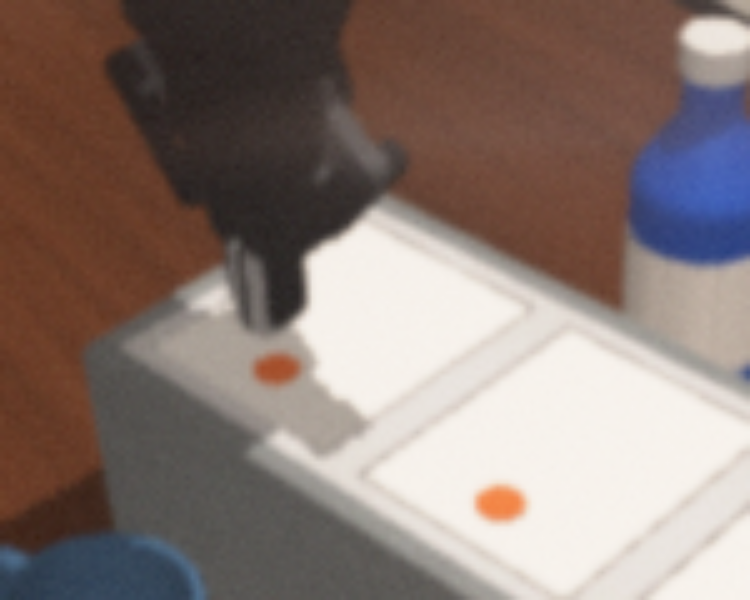

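```bash
python3 -m creep '[[0,0,0.3,0,0,0,1],[0,0,0.6,0,0,0,1],[0,0,0.8,0,0,0,1]]'
```

```text
time_s: 4.0
ee_pos: [523.7, 96.0, 75.2]
orientation: [-180.0, -0.0, 103.1]
contact_force: [0.0, -0.4, 0.1]
opening: 0.4
```

```bash
python3 -m creep '[[0,0,0.1,0,0,0,1],[0,0,0.2,0,0,0,1]]'
```

```text
time_s: 4.2
ee_pos: [523.7, 96.1, 73.1]
orientation: [-180.0, -0.0, 103.1]
contact_force: [-0.2, -0.7, -0.4]
opening: -0.0
```

```bash
python3 -m creep '[[0,0,0.1,0,0,0,1],[0,0,0.2,0,0,0,1]]'
```

```text
time_s: 4.4
ee_pos: [523.7, 96.1, 71.1]
orientation: [-180.0, -0.0, 103.1]
contact_force: [-0.2, 0.1, 0.0]
opening: -0.5
```

```bash
python3 -m creep '[[0,0,0.1,0,0,0,1],[0,0,0.1,0,0,0,1]]'
```

```text
time_s: 4.6
ee_pos: [523.6, 96.0, 69.9]
orientation: [-180.0, -0.0, 103.1]
contact_force: [0.3, -0.2, 0.0]
opening: -0.1
```

```bash
python3 -m creep '[[0,0,0.1,0,0,0,1],[0,0,0.1,0,0,0,1]]'
```

```text
time_s: 4.8
ee_pos: [523.5, 96.0, 68.8]
orientation: [-180.0, -0.0, 103.1]
contact_force: [-0.1, -0.5, -0.4]
opening: -0.2
```

```bash
python3 -c "
from h import *
f=bot.capture('side');cv2.imwrite('pics/s5.png',cv2.resize(f['frame'][120:240,190:340,::-1],None,fx=5,fy=5))
to((*D[4],70))"
```

```text
4.85 shift cm [-0.02  0.07 -0.11] rot [-0.  -0.   0.1] pos [523.6  96.   68.9] rpy [-180.    -0.   103.1] F [0.5 0.5 0.1] op -0.0
```

View pics/s5.png

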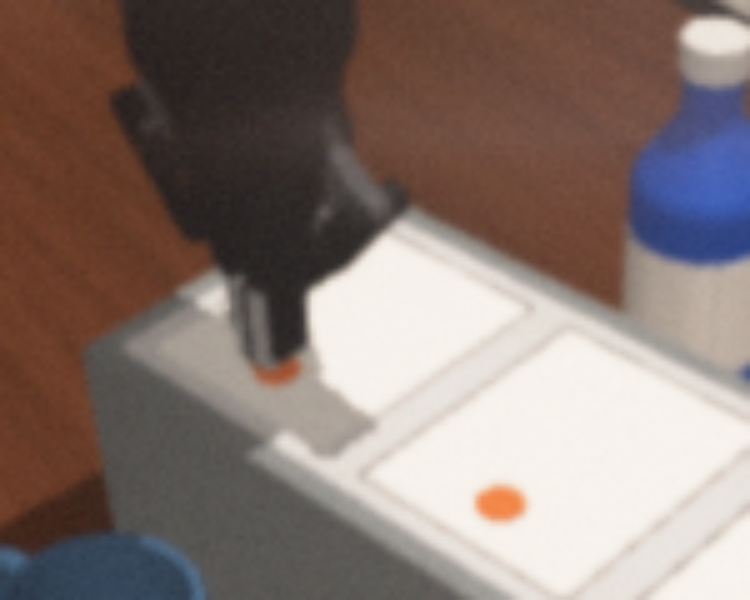

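```bash
python3 -m creep '[[0,0,0.15,0,0,0,1],[0,0,0.2,0,0,0,1]]'
```

```text
time_s: 5.05
ee_pos: [523.5, 96.0, 66.7]
orientation: [-180.0, -0.0, 103.1]
contact_force: [0.5, 0.2, -0.3]
opening: 0.1
```

```bash
python3 -m creep '[[0,0,0.1,0,0,0,1],[0,0,0.15,0,0,0,1]]'
```

```text
time_s: 5.25
ee_pos: [523.4, 96.0, 65.1]
orientation: [-180.0, -0.0, 103.1]
contact_force: [0.7, -0.4, -0.0]
opening: 0.1
```

```bash
python3 -m creep '[[0,0,0.1,0,0,0,1],[0,0,0.15,0,0,0,1]]'
```

```text
time_s: 5.45
ee_pos: [523.4, 96.0, 63.5]
orientation: [-179.9, -0.0, 103.1]
contact_force: [0.6, 1.0, -0.3]
opening: 0.2
```

```bash
python3 -m creep '[[0,0,0.1,0,0,0,1],[0,0,0.15,0,0,0,1]]'
python3 -c "
from h import *
f=bot.capture('side');cv2.imwrite('pics/s6.png',cv2.resize(f['frame'][120:240,190:340,::-1],None,fx=5,fy=5))
f=bot.capture('wrist');cv2.imwrite('pics/w6.png',f['frame'][:,:,::-1])
to((*D[4],70))"
```

```text
time_s: 5.65
ee_pos: [523.5, 96.0, 62.7]
orientation: [-180.0, -0.0, 103.1]
contact_force: [-2.4, -1.3, 8.1]
opening: -0.2
5.75 shift cm [-0.02  0.08 -0.73] rot [-0.  -0.   0.1] pos [523.5  96.   62.7] rpy [-180.    -0.   103.1] F [-1.7 -0.8  4.7] op -0.2
```

View pics/s6.png

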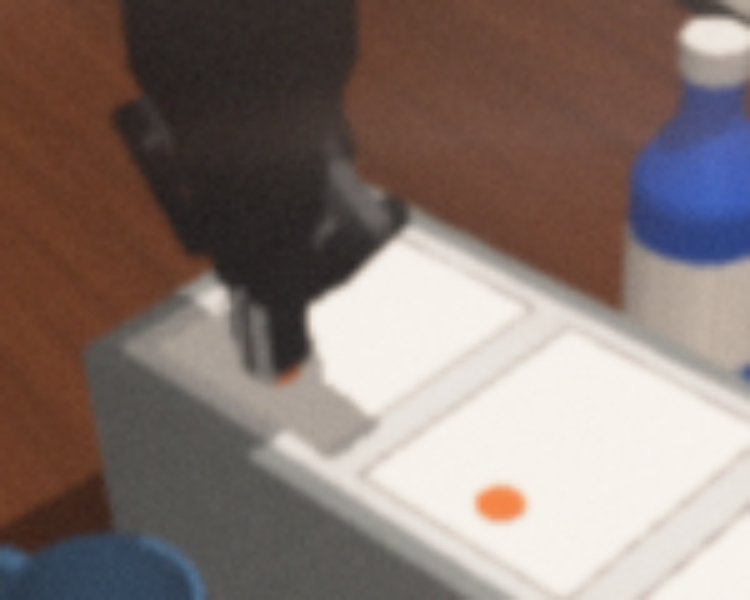

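View pics/w6.png

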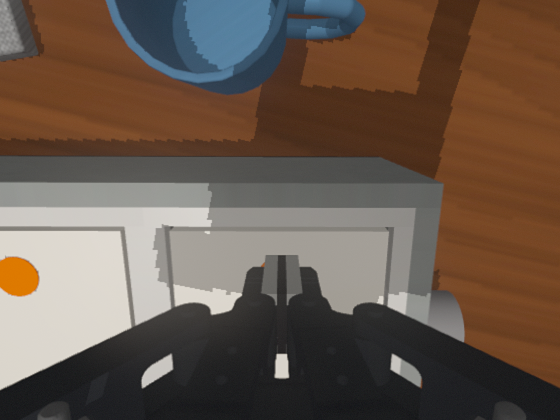

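```bash
python3 -m creep '[[0,0,0.05,0,0,0,1],[0,0,0.1,0,0,0,1],[0,0,0.1,0,0,0,1]]'
```

```text
time_s: 6.05
ee_pos: [523.5, 96.0, 62.7]
orientation: [-180.0, -0.0, 103.1]
contact_force: [-2.6, -0.8, 7.7]
opening: 0.3
```

Panel 4 took about 8 N without moving, so it is fixed. Contact came at a TCP reading of 63.4, so the real fingertips sit about 36 mm behind the reported TCP. On to panel 3.

```bash
python3 -m creep '[[0,0.08,-1.2,0,0,0,1],[-5,0.08,-1.2,0,0,0,1],[-10,0.08,-1.2,0,0,0,1],[-11,0.08,-1.2,0,0,0,1],[-11,0.08,-0.8,0,0,0,1],[-11,0.08,-0.3,0,0,0,1],[-11,0.08,-0.3,0,0,0,1]]'
python3 -c "
from h import *
to((*D[3],63.5))"
```

```text
time_s: 6.75
ee_pos: [547.9, -9.6, 64.4]
orientation: [-179.9, -0.1, 103.2]
contact_force: [-0.4, 1.1, 0.3]
opening: -0.2
6.75 shift cm [-0.17  0.07  0.09] rot [-0.1 -0.1  0.2] pos [547.9  -9.6  64.4] rpy [-1.799e+02 -1.000e-01  1.032e+02] F [-0.4  1.1  0.3] op -0.2
```

```bash
python3 -m creep '[[-0.1,0.05,0.05,0,0,0,1],[-0.1,0.05,0.15,0,0,0,1],[-0.1,0.05,0.2,0,0,0,1]]'
```

```text
time_s: 7.05
ee_pos: [548.5, -9.4, 62.7]
orientation: [-179.9, -0.1, 103.2]
contact_force: [-1.3, 1.4, 4.5]
opening: 0.3
```

```bash
python3 -m creep '[[0,0,0.05,0,0,0,1],[0,0,0.1,0,0,0,1],[0,0,0.1,0,0,0,1]]'
```

```text
time_s: 7.35
ee_pos: [548.5, -9.4, 62.6]
orientation: [-179.9, -0.1, 103.2]
contact_force: [-2.1, 0.4, 7.2]
opening: -0.0
```

Panel 3 took 7.2 N and held, so it is fixed too. Next is panel 2.

```bash
python3 -m creep '[[0,0.05,-1.2,0,0,0,1],[-5,0.05,-1.2,0,0,0,1],[-10,0.05,-1.2,0,0,0,1],[-11.2,0.05,-1.2,0,0,0,1],[-11.2,0.05,-0.8,0,0,0,1],[-11.2,0.05,-0.3,0,0,0,1],[-11.2,0.05,-0.3,0,0,0,1]]'
python3 -c "
from h import *
to((*D[2],63.5))"
```

```text
time_s: 8.05
ee_pos: [573.4, -116.7, 64.4]
orientation: [-179.8, -0.2, 103.3]
contact_force: [0.5, 0.2, 0.8]
opening: 0.1
8.05 shift cm [-0.13 -0.01  0.09] rot [-0.2 -0.2  0.3] pos [ 573.4 -116.7   64.4] rpy [-179.8   -0.2  103.3] F [0.5 0.2 0.8] op 0.1
```

```bash
python3 -m creep '[[0,0.05,0.05,0,0,0,1],[0,0.05,0.15,0,0,0,1],[0,0.05,0.2,0,0,0,1]]'
```

```text
time_s: 8.35
ee_pos: [573.7, -115.5, 62.6]
orientation: [-179.7, -0.3, 103.3]
contact_force: [-2.2, 1.9, 2.6]
opening: 0.2
```

```bash
python3 -m creep '[[0,0,0.05,0,0,0,1],[0,0,0.1,0,0,0,1],[0,0,0.1,0,0,0,1]]'
```

```text
time_s: 8.65
ee_pos: [573.7, -115.4, 61.9]
orientation: [-179.8, -0.3, 103.3]
contact_force: [-2.0, 0.2, 4.4]
opening: 0.1
```

```bash
python3 -m creep '[[0,0,0.05,0,0,0,1],[0,0,0.1,0,0,0,1],[0,0,0.15,0,0,0,1],[0,0,0.15,0,0,0,1]]'
```

```text
time_s: 9.05
ee_pos: [573.6, -115.5, 60.3]
orientation: [-179.8, -0.3, 103.3]
contact_force: [-1.2, -0.1, 3.5]
opening: 0.3
```

```bash
python3 -m creep '[[0,0,0.1,0,0,0,1],[0,0,0.2,0,0,0,1],[0,0,0.2,0,0,0,1]]'
```

```text
time_s: 9.35
ee_pos: [573.6, -115.5, 58.1]
orientation: [-179.7, -0.3, 103.3]
contact_force: [-0.9, 0.6, 2.5]
opening: 0.0
```

Panel 2 gives at 2.5–4.5 N and is now about 5 mm down, so it's the pivoted one. I'll work out an arc about its pivot, allowing for the real tip (36.6 mm behind the TCP) and a slight lean back.

```bash
cat >> h.py <<'E'
def arc(ts,s=36,hw=11,L=36.6,lift=0):
    st=bot.read_state(); R=Ro.from_euler('xyz',st['orientation'],degrees=True)
    ux=np.array([np.cos(np.radians(13)),np.sin(np.radians(13)),0]); uy=np.array([-ux[1],ux[0],0]); uz=np.array([0,0,1.])
    d=np.array([*D[2],100]); lat=(st['ee_pos']-d)@uy
    piv=d+45*ux-4*uz
    rel=st['ee_pos']-piv; print('rel x,z',rel@ux,rel[2],'lat',lat)
    for t,a in ts:
        tr,ar=np.radians(t),np.radians(a)
        c=np.array([-s*np.cos(tr)-4*np.sin(tr),-s*np.sin(tr)+4*np.cos(tr)])
        z=np.array([np.sin(ar),-np.cos(ar)]); y=np.array([np.cos(ar),np.sin(ar)])
        q=c-hw*y+L*z
        p=piv+q[0]*ux+q[1]*uz+lat*uy
        T=Ro.from_euler('xyz',[180,0,103],degrees=True)*Ro.from_rotvec([-a,0,0],degrees=True)
        print(t,a,(R.inv().apply(p-st['ee_pos'])/10).round(2),(R.inv()*T).as_rotvec(degrees=True).round(1))
E
python3 -c "
from h import *
arc([(8,0),(12,2),(16,4),(20,6),(24,8),(28,10),(32,11),(36,12),(40,13)])"
```

```text
rel x,z -44.46671374934584 -37.949554032029404 lat 2.467557764676991
8 0 [ 0.   -0.27 -0.03] [-0.3 -0.3  0.3]
12 2 [-0.   -0.13  0.26] [-2.3 -0.3  0.3]
16 4 [-0.    0.04  0.54] [-4.3 -0.3  0.3]
20 6 [-0.01  0.22  0.81] [-6.3 -0.3  0.3]
24 8 [-0.01  0.42  1.08] [-8.3 -0.3  0.3]
28 10 [-0.01  0.64  1.33] [-10.3  -0.3   0.3]
32 11 [-0.01  0.81  1.57] [-11.3  -0.3   0.3]
36 12 [-0.01  0.99  1.8 ] [-12.3  -0.3   0.3]
40 13 [-0.02  1.19  2.02] [-13.3  -0.3   0.3]
```

```bash
python3 -m creep '[[0,-0.05,0.15,-1,0,0,1],[0,-0.05,0.3,-2.5,0,0,1],[0,0.05,0.55,-4.5,0,0,1],[0,0.2,0.8,-6.5,0,0,1],[0,0.4,1.1,-8.5,0,0,1],[0,0.4,1.1,-8.5,0,0,1]]'
python3 -c "
from h import *
f=bot.capture('side');cv2.imwrite('pics/s7.png',cv2.resize(f['frame'][160:310,250:440,::-1],None,fx=4,fy=4))
arc([(24,8),(28,10),(32,11),(36,12),(40,13),(44,14),(48,15),(52,15),(56,15),(60,15)])"
```

```text
time_s: 9.95
ee_pos: [576.9, -114.8, 46.9]
orientation: [171.7, -0.3, 103.3]
contact_force: [0.1, -0.1, 2.0]
opening: 0.2
rel x,z -41.008410951317224 -49.07995836736511 lat 2.3753258451468646
24 8 [-0.    0.07 -0.02] [ 0.2 -0.3  0.3]
28 10 [-0.    0.25  0.26] [-1.8 -0.3  0.2]
32 11 [-0.    0.38  0.52] [-2.8 -0.3  0.2]
36 12 [-0.01  0.53  0.78] [-3.8 -0.3  0.2]
40 13 [-0.01  0.7   1.02] [-4.8 -0.3  0.2]
44 14 [-0.01  0.88  1.26] [-5.8 -0.3  0.2]
48 15 [-0.01  1.08  1.49] [-6.8 -0.3  0.2]
52 15 [-0.01  1.22  1.7 ] [-6.8 -0.3  0.2]
56 15 [-0.02  1.38  1.89] [-6.8 -0.3  0.2]
60 15 [-0.02  1.56  2.07] [-6.8 -0.3  0.2]
```

View pics/s7.png

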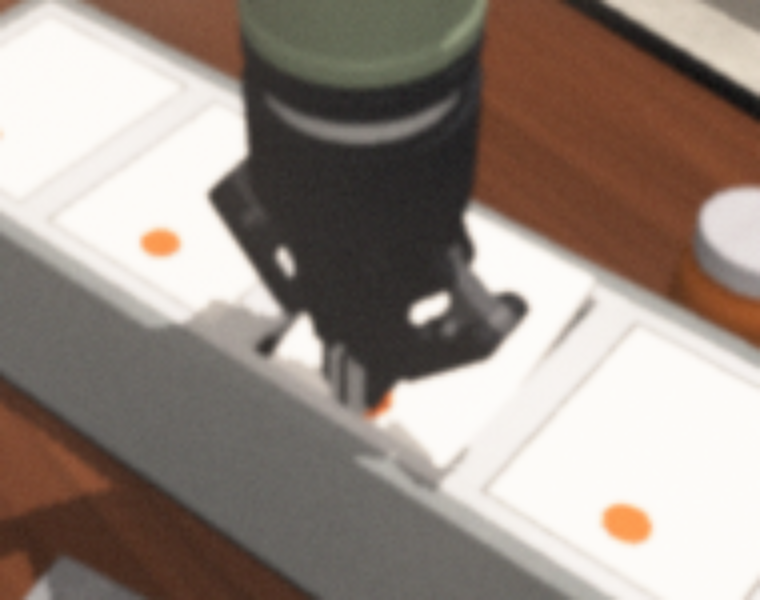

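Panel 2 is tilting: its dotted end (about (375,400)) is below the frame and its far end, at (590,285), has risen. Continuing the arc.

```bash
python3 -m creep '[[0,0.25,0.25,-2,0,0,1],[0,0.4,0.5,-3,0,0,1],[0,0.55,0.8,-4,0,0,1],[0,0.7,1.0,-5,0,0,1],[0,0.7,1.0,-5,0,0,1]]'
python3 -c "
from h import *
f=bot.capture('side');cv2.imwrite('pics/s8.png',cv2.resize(f['frame'][160:310,250:440,::-1],None,fx=4,fy=4))
arc([(40,13),(44,14),(48,15),(52,15),(56,15),(60,15)])"
```

```text
time_s: 10.5
ee_pos: [584.8, -112.8, 37.5]
orientation: [166.8, -0.3, 103.3]
contact_force: [0.3, -1.2, 0.2]
opening: -0.0
rel x,z -32.86364717190627 -58.45431645908783 lat 2.57680839409919
40 13 [ 0.    0.03 -0.02] [ 0.2 -0.4  0.2]
44 14 [-0.    0.19  0.23] [-0.8 -0.4  0.2]
48 15 [-0.    0.37  0.48] [-1.8 -0.4  0.2]
52 15 [-0.01  0.49  0.7 ] [-1.8 -0.4  0.2]
56 15 [-0.01  0.64  0.9 ] [-1.8 -0.4  0.2]
60 15 [-0.01  0.79  1.1 ] [-1.8 -0.4  0.2]
```

View pics/s8.png

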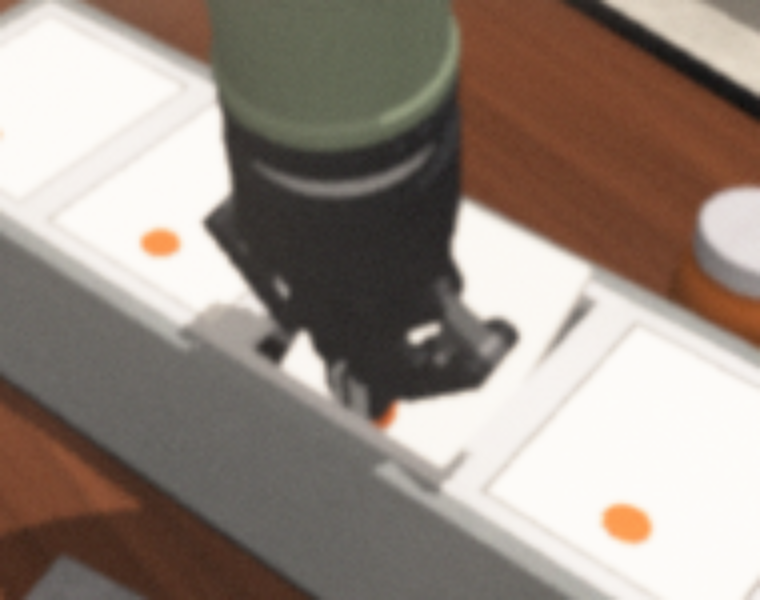

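```bash
python3 -m creep '[[0,0.1,0.25,-1,0,0,1],[0,0.2,0.5,-2,0,0,1],[0,0.3,0.8,-2,0,0,1],[0,0.4,1.0,-2,0,0,1],[0,0.4,1.0,-2,0,0,1]]'
python3 -c "
from h import *
f=bot.capture('side');cv2.imwrite('pics/s9.png',cv2.resize(f['frame'][160:310,250:440,::-1],None,fx=4,fy=4))
f=bot.capture('wrist');cv2.imwrite('pics/w9.png',f['frame'][:,:,::-1])
arc([(52,15),(56,15),(60,15)],hw=6)"
```

```text
time_s: 11.05
ee_pos: [591.0, -111.3, 28.4]
orientation: [164.8, -0.3, 103.3]
contact_force: [0.2, -0.4, 0.6]
opening: 0.5
rel x,z -26.90697724958188 -67.81001046943483 lat 2.864497151078828
52 15 [ 0.    0.64 -0.34] [ 0.1 -0.4  0.2]
56 15 [-0.    0.77 -0.13] [ 0.1 -0.4  0.2]
60 15 [-0.    0.93  0.07] [ 0.1 -0.4  0.2]
```

View pics/s9.png

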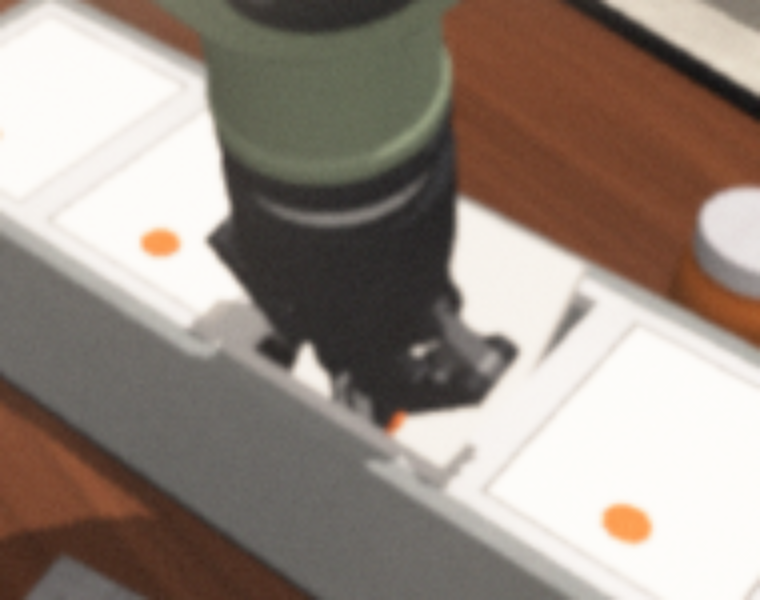

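View pics/w9.png

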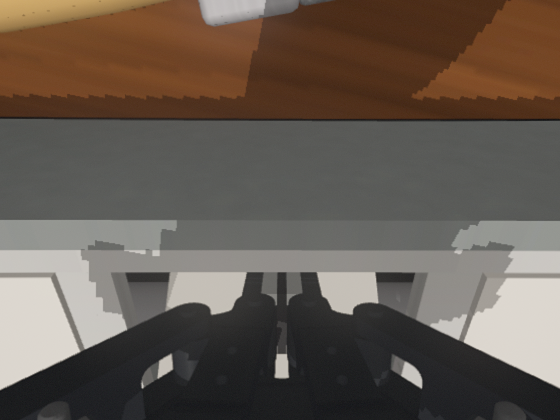

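```bash
cat >> h.py <<'E'
def proj(cam,t):
    f=bot.capture(cam); K,dc,P=f['mtx'],np.array(f['dist_coeffs']),np.linalg.inv(f['pose'])
    ux=np.array([np.cos(np.radians(13)),np.sin(np.radians(13)),0]); uy=np.array([-ux[1],ux[0],0]); uz=np.array([0,0,1.])
    piv=np.array([*D[2],100])+45*ux-4*uz
    for a in t:
        r=np.radians(a)
        def w(s,y,h=4): return piv+(-s*np.cos(r)-h*np.sin(r))*ux+(-s*np.sin(r)+h*np.cos(r))*uz+y*uy
        q=np.array([w(45,0),w(-45,-45),w(-45,45),w(65,-45)])
        print(a,'dot,farR,farL,nearR',cv2.projectPoints(q,cv2.Rodrigues(P[:3,:3])[0],P[:3,3],K,dc)[0].reshape(-1,2).round(0).tolist())
E
python3 -c "
from h import *
proj('side',range(0,70,10))"
```

```text
0 dot,farR,farL,nearR [[342.0, 252.0], [397.0, 235.0], [351.0, 210.0], [359.0, 274.0]]
10 dot,farR,farL,nearR [[342.0, 255.0], [398.0, 232.0], [351.0, 207.0], [358.0, 279.0]]
20 dot,farR,farL,nearR [[342.0, 258.0], [398.0, 229.0], [351.0, 205.0], [358.0, 283.0]]
30 dot,farR,farL,nearR [[342.0, 260.0], [397.0, 227.0], [350.0, 203.0], [359.0, 286.0]]
40 dot,farR,farL,nearR [[343.0, 262.0], [396.0, 226.0], [349.0, 202.0], [360.0, 287.0]]
50 dot,farR,farL,nearR [[345.0, 262.0], [395.0, 226.0], [347.0, 201.0], [362.0, 288.0]]
60 dot,farR,farL,nearR [[347.0, 262.0], [393.0, 226.0], [344.0, 201.0], [365.0, 287.0]]
```

```bash
python3 -m creep '[[0,0.2,0.2,0,0,0,1],[0,0.4,0.4,0,0,0,1],[0,0.6,0.6,0,0,0,1],[0,0.8,0.8,0,0,0,1],[0,0.8,0.8,0,0,0,1]]'
python3 -c "
from h import *
f=bot.capture('side');cv2.imwrite('pics/s10.png',cv2.resize(f['frame'][160:310,250:440,::-1],None,fx=4,fy=4))
arc([(60,15)],hw=6)"
```

```text
time_s: 11.7
ee_pos: [598.2, -109.1, 22.2]
orientation: [165.1, -0.4, 103.4]
contact_force: [-8.9, -4.8, 6.0]
opening: 0.1
rel x,z -19.00453861251767 -73.85067513279706 lat 3.1354335615282727
60 15 [ 0.    0.32 -0.72] [-0.1 -0.4  0.2]
```

View pics/s10.png

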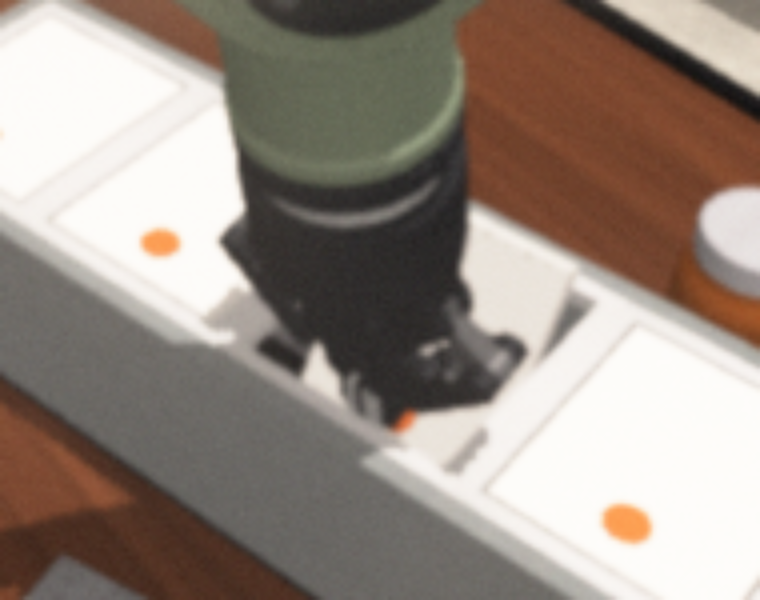

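The contact force points about 60° off vertical (10 N horizontal, 6 N up), so the panel is near its stop. Now I'll back away along the tool axis.

```bash
python3 -m creep '[[0,-0.3,-0.5,0,0,0,1],[0,-0.4,-2,0,0,0,1],[0,-0.4,-5,0,0,0,1],[0,-0.4,-9,0,0,0,1],[0,-0.4,-12,0,0,0,1],[0,-5,-14,0,0,0,1],[0,-10,-15,0,0,0,1],[0,-14,-15,0,0,0,1]]'
python3 -c "
from h import *
to((0,0,0))
for c in ('side','top'):
  f=bot.capture(c);cv2.imwrite(f'pics/{c}11.png',f['frame'][:,:,::-1])
proj('side',[40,50,60,66])"
```

```text
time_s: 12.55
ee_pos: [428.5, -150.3, 133.2]
orientation: [164.8, -0.2, 103.4]
contact_force: [-0.6, -1.6, -1.0]
opening: 0.2
12.55 shift cm [ 24.49 -40.39   2.94] rot [15.2 -0.2  0.3] pos [ 428.5 -150.3  133.2] rpy [164.8  -0.2 103.4] F [-0.6 -1.6 -1. ] op 0.2
40 dot,farR,farL,nearR [[343.0, 262.0], [396.0, 226.0], [349.0, 202.0], [360.0, 287.0]]
50 dot,farR,farL,nearR [[345.0, 262.0], [395.0, 226.0], [347.0, 201.0], [362.0, 288.0]]
60 dot,farR,farL,nearR [[347.0, 262.0], [393.0, 226.0], [344.0, 201.0], [365.0, 287.0]]
66 dot,farR,farL,nearR [[348.0, 262.0], [392.0, 227.0], [343.0, 202.0], [367.0, 286.0]]
```

View pics/side11.png

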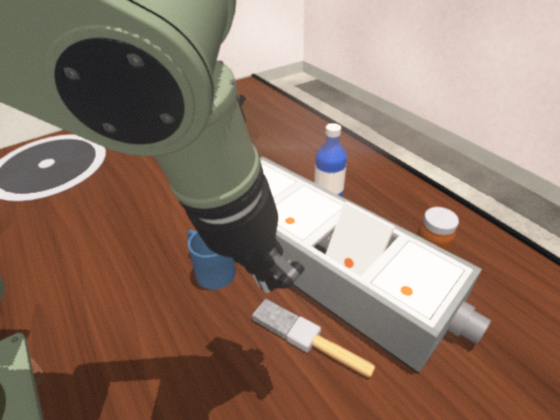

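View pics/top11.png

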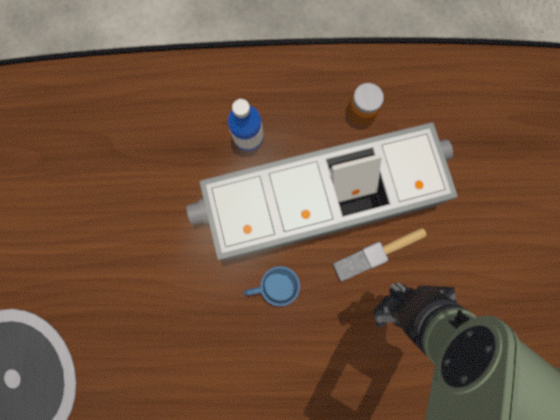

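```bash
python3 -c "
from h import *
proj('top',[40,45,50,55,60,66])
f=bot.capture('top');cv2.imwrite('pics/t12.png',cv2.resize(f['frame'][130:230,310:420,::-1],None,fx=6,fy=6,interpolation=cv2.INTER_CUBIC))
print(bot.read_state()['contact_force'])"
```

```text
40 dot,farR,farL,nearR [[359.0, 198.0], [377.0, 150.0], [330.0, 162.0], [382.0, 200.0]]
45 dot,farR,farL,nearR [[358.0, 197.0], [378.0, 151.0], [330.0, 163.0], [381.0, 199.0]]
50 dot,farR,farL,nearR [[358.0, 196.0], [379.0, 152.0], [331.0, 164.0], [380.0, 197.0]]
55 dot,farR,farL,nearR [[357.0, 194.0], [380.0, 153.0], [332.0, 166.0], [379.0, 196.0]]
60 dot,farR,farL,nearR [[356.0, 193.0], [381.0, 155.0], [332.0, 167.0], [378.0, 194.0]]
66 dot,farR,farL,nearR [[355.0, 191.0], [382.0, 157.0], [333.0, 169.0], [376.0, 191.0]]
[-0.55297376 -1.28938068 -0.21202237]
```

View pics/t12.png

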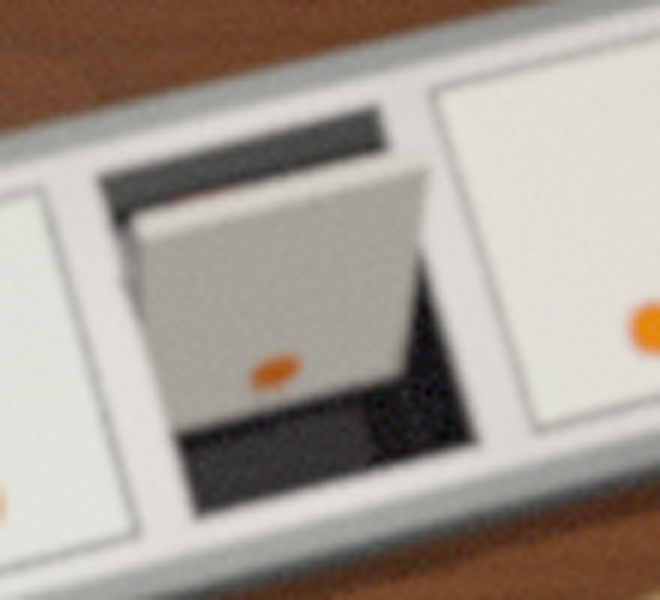

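```bash
python3 -c "
from station import bot
print(bot.close_job())"
```

```text
the job is handed in; nothing more can be done
None
```

I found the pivoted hatch, **panel 2**, opened it to about 64°, took the hand away and handed the job in. That took about 12.6 s on the robot's clock.

- **Finding it:** Panels 4 and 3 each took 7–8 N on the dot without moving, so they are fixed. Panel 2 gave at about 2.5–4.5 N. I didn't press panel 1, since only one panel is hung on a pivot.
- **Opening it:** I followed the dot round the pivot until about 12 N of push-back showed the panel was near its stop, then withdrew.
- **Last checks:** In the top picture the dot and far corner match a tilt of 64–66°. The wrist force was about 1.4 N, close to the sensor noise, and the hand was well clear of the casing. The mug, brush, bottle and jar look unmoved in the top and side pictures.
- **What disagreed:** The real fingertips met the panels about 36 mm behind the reported TCP; the pictures had put this at 25–35 mm. I came down by force and corrected the arc for it. In the side view the panel's tilt was hard to read, so the 64° comes from the top view.

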